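# Pull a glued serving board together with a one-hand bar clamp

### The job

The little wooden serving board has come apart along its middle glue line and its two halves still stand a few millimetres apart on their dowels. Carry the one-hand bar clamp by its handle, set it down upright on its pads squarely across the middle of the board with one pad beyond each long edge and let go, then take handle and trigger together and pump the trigger with full strokes, letting it spring right out each time, until the seam is shut and the trigger goes firm under a moderate squeeze, without forcing it. Leave the clamp standing there, tight on the board, and disturb nothing else on the counter.

Things in the scene. Friction and masses are not known exactly. Their poses are not given: they have to be found in the camera images.
- clamp: One-hand bar clamp, steel, black and grey, 223 x 44 x 126 mm, 0.56 kg, standing on its two pads, handle and trigger up. Origin on the counter midway between the fully open pads; x along the bar to the fixed jaw, z up. Bar 8 mm wide, z = 28 to 46 mm, x = -127 to 96. Moving jaw with housing (28 mm wide, to z = 62), handle and trigger rides on the bar at -x. CoM near x = -40, z = 50 mm.
- fixed_pad: Rubber pad of the fixed jaw, 6 x 44 x 26 mm, face at x = +75 mm in the clamp's frame; origin at the middle of the face's lower edge; axes as clamp
- moving_pad: Rubber pad of the moving jaw, 6 x 44 x 26 mm, face at x = -75 mm + joint clamp_jaw in the clamp's frame; origin at the middle of the face's lower edge; axes as clamp. Gives up to 1.5 mm.
- clamp_handle (a point): Middle of the upright grey handle, 100 mm above the pads' undersides, at x = -108 mm + joint clamp_jaw in the clamp's frame. The handle is 22 mm along the bar (x) and 26 mm across it (y), flat-sided, z = 56 to 126 mm. Axes as clamp.
- trigger_end (a point): On the trigger, 4 mm below its tip. Trigger: bar 12 mm thick, 18 mm wide, on the fixed-jaw side of the handle, pivot at z = 18 mm, x = -88.5 mm + joint clamp_jaw, 96 mm long from the pivot; at rest it leans 0.36 rad toward the fixed jaw. Across handle and trigger along the bar at z = 95 mm: 64 mm at rest, 37 mm when home.
- clamp_trigger (a joint): Trigger, rad: 0 sprung out, 0.36 squeezed home against the handle. Each full stroke draws the jaws about 8 mm closer (pawl and rack); a brake holds the jaw when it is let out. Spring 4 to 5 N, brake about 9 N more at the trigger; 22 to 30 N tightens enough, over 40 N is forcing it. Once the jaws are tight it stops short of home.
- clamp_jaw (a joint): Travel of the moving jaw along the bar toward the fixed jaw, m: 0 fully open (150 mm), 0.050 when the pads meet the closed 100 mm board
- board: Split wooden serving board lying flat, 160 mm long (x), 18 mm thick, 100 mm wide (y) when closed, 0.24 kg. Origin on its underside in the middle of the seam face of the first half, which covers y = -50 to 0 mm; the other half lies at +y and slides on dowels along y. z up.
- loose_half (a joint): Width of the open seam, m: 0 shut; the loose half covers y = this to this + 50 mm in the board's frame
- mug: Blue-grey mug, 84 mm across, 94 mm high; origin under its middle. Not to be disturbed.
- salt_jar: Glass jar with white lid, 60 mm across, 100 mm high; origin under its middle. Not to be disturbed.
- glue_bottle: White plastic bottle of wood glue with grey cap, 48 mm across, 150 mm high; origin under its middle. Not to be disturbed.
Not all that is in view belongs to the job. Of the things shaped like the board, the wooden one is meant.

How it is judged (in metres and radians):
On the way, in this order (a step that is already met when the one before it is completed fails the run):
1. the clamp has been set down upright across the middle of the board, one pad beyond each long edge, and let go, with the halves still apart (angle between clamp's own z axis and vertical below 0.1 rad and height (world z) of clamp between -0.004 and 0.006 m and angle between the x axis of clamp and the y axis of board, either way round below 0.15 rad and x of fixed_pad in the frame of board between -0.03 and 0.03 m and x of moving_pad in the frame of board between -0.03 and 0.03 m and ((y of fixed_pad in the frame of board above 0.045 m and y of moving_pad in the frame of board below -0.045 m) or (y of fixed_pad in the frame of board below -0.045 m and y of moving_pad in the frame of board above 0.045 m)) and contact force between the fingers and clamp below 0.1 N and value of joint loose_half above 0.0015 m), for 0.2 s.
2. first full stroke: the trigger squeezed home against the handle (value of joint clamp_trigger above 0.29 rad), for 0.05 s.
3. the trigger let out again after the first stroke (value of joint clamp_trigger below 0.08 rad), for 0.05 s.
4. second full stroke: the trigger squeezed home against the handle (value of joint clamp_trigger above 0.29 rad), for 0.05 s.
5. the trigger let out again after the second stroke (value of joint clamp_trigger below 0.08 rad), for 0.05 s.
6. third full stroke: the trigger squeezed home against the handle (value of joint clamp_trigger above 0.29 rad), for 0.05 s.
7. the trigger let out again after the third stroke (value of joint clamp_trigger below 0.08 rad), for 0.05 s.
At the end, for the whole second after the job is handed in: Seam shut to under 1.5 mm; clamp upright on its pads across the flat board, square within 0.15 rad, within 30 mm of the middle, a pad on each long edge, both pressing with more than 8 N; trigger sprung out, all at rest (angle between clamp's own z axis and vertical below 0.1 rad and height (world z) of clamp between -0.004 and 0.006 m and angle between the x axis of clamp and the y axis of board, either way round below 0.15 rad and x of fixed_pad in the frame of board between -0.03 and 0.03 m and x of moving_pad in the frame of board between -0.03 and 0.03 m and ((y of fixed_pad in the frame of board above 0.045 m and y of moving_pad in the frame of board below -0.045 m) or (y of fixed_pad in the frame of board below -0.045 m and y of moving_pad in the frame of board above 0.045 m)) and value of joint loose_half below 0.0015 m and contact force between each of moving_pad, fixed_pad and board above 8 N and value of joint clamp_trigger below 0.08 rad and linear speed of clamp below 0.01 m/s and angle between board's own z axis and vertical below 0.05 rad and height (world z) of board below 0.005 m); the robot touches nothing.
It fails at once if the mug is knocked or moved (distance of mug from where it was at the start of the episode above 0.03 m).
It fails at once if the salt jar is knocked or moved (distance of salt_jar from where it was at the start of the episode above 0.03 m).
It fails at once if the glue bottle is knocked or moved (distance of glue_bottle from where it was at the start of the episode above 0.03 m).
It fails at once if the trigger is forced so hard that a pad bruises the wood (over 100 N) (contact force between any of moving_pad, fixed_pad and board above 100 N).
It also fails if it takes over 70 s, if anything falls off the work surface, if the arm or the gripper's body presses on something with over 40 N, if the wrist force passes 120 N, or if a joint passes its speed limit or range.

### The arm

A 7-joint arm with a two-finger parallel gripper is mounted at the origin on a cart in front of the work surface, level with it; the furniture and walls round the work are solid. World frame = base frame: x ahead of the robot, y to its left, z up, the work surface at z = 0. Lengths are in mm, angles in rad, forces in N, time in s.
With the tool pointing down it reaches from about 425 to 1025 mm from the base axis. Payload 9.4 kg.
Tool frame: the origin (TCP) lies at the centre of the arm's flange, where the gripper is bolted on; the fingertips stand 186 mm ahead of it and the grasp point (between the pads) lies arm.hold_point_z ahead of it (arm.hold_point_z is the distance from the TCP to the grasp point, in mm); z points along the fingers, y is the direction in which the jaws open and shut (so a half turn about z gives the same grasp; the last joint's range is limited). The gripper opens to 93 mm and grips with 3 to 60 N. Pads are 15 mm wide; open, the fingers measure 128 mm over their backs; the gripper's body (75 mm by 188 mm) begins 65 mm behind the grasp point.
Start: joints at [-1.212, 0.599, -0.003, 1.599, 0.002, 0.943, -0.08], TCP at [306.045, 657.237, 404.718] pointing down, gripper open.
Joint ranges: [-2.57, 2.57], [-0.35, 1.97], [-1.29, 1.29], [0.11, 2.56], [-1.05, 4.19], [0.11, 1.86], [-2.63, 2.63]. Speed limits (rad/s): [2.22, 2.22, 3.01, 3.01, 3.14, 3.14, 3.14].

### API

Orientations are given as a rotation vector (axis times angle).
In Python, from rig import arm gives the robot as it stands.
- The arm moves only by the tool drive_tool, never from a script. Its argument "plan" is one flat list of numbers, 5 for each row, row after row: the closure, from -1 (fully open) to 1 (shut), so that 0 is half open, then the shift along the tool's x, y, z in mm, then the turn about the tool's z in rad. A call has 1 to 8 rows; each row is the pose to reach, as a shift and turn from the pose commanded when the call began, along the tool's axes at that moment; what a row does not reach only later rows make up. A row lasts 1/8 s, in which the tool goes at most 62.5 mm and 10.7 degrees, less where a joint would pass 70% of its speed; a pose out of reach is approached as far as the arm can. A call with a gripper value outside its range is refused whole. The fingers move at their own pace and stop on an object; "force" is the grip in N (left out, the last holds). Time passes only in rows, so rows that repeat a pose let the fingers close. It gives the time, the measured TCP pose, the force and the opening at its end, in the units of the state.
- arm.get_obs(): the state, without advancing time (a new reading comes with each control period).
- arm.capture(name): name is "side" or "top" or "wrist"; returns a dict with "frame" (400x640x3 uint8, red, green, blue), "fx", "fy", "cx", "cy" (pixels), "R" (3x3) and "t" (3): a world point X has camera coordinates R X + t. Camera axes: x right, y down, z forward; pixel columns grow to the right and rows downward; lengths in mm; the calibration is good to about 2 mm. The wrist camera is an equidistant fisheye: a pixel r from the principal point sees the ray r / f radians off the axis. A picture is of the moment at which its call begins. There is no depth.
- arm.finish_job(): hands the job in, once; it reports no verdict.
The state is a dict: "t": time; "joint_pos": joint angles; "joint_vel": joint speeds; "effort": joint torques, N m; "ee_pos": TCP position; "ee_rot": TCP orientation; "contact_force": force on the tool from outside, world axes, zero at the start; "moment": the same for the moment, N m; "gripper_width": opening from 0.0 (shut) to 1.0 (fully open).
Only numpy, scipy, OpenCV 4.12 (cv2) and the standard library are available. Lean on these libraries where they do the work, as an engineer would, in place of code of your own. Each camera call takes 0.05 s, during which the arm holds its last target. There are 200 camera calls.

## Working session

There is one attempt and no reset: what is moved stays moved. The work goes in short steps, Python scripts to look and compute and a tool call to move; the robot and the scene stay as the last step left them, time stands still between calls to the robot, and variables do not carry over. Pictures are saved under pics/ and viewed, about 8 in all and at most 12, crops included, and the job is handed in when it is done.

Besides the shell and the picture viewer there is one more tool, called after ">>>" as a command line: name --argument value ..., lists and objects as JSON in quotes. drive_tool: Moves the arm, as the interface text tells. Its arguments: {"type":"object","properties":{"plan":{"type":"array","items":{"type":"number"}},"force":{"type":"number"}},"required":["plan"]}

```bash
ls; mkdir -p pics; python3 - <<'E'
from rig import arm
import cv2,pickle
print(arm.get_obs(), arm.hold_point_z)
for n in("top","side"):
    c=arm.capture(n); pickle.dump(c,open(f"pics/{n}0.pkl","wb")); cv2.imwrite(f"pics/{n}0.png",c["frame"][...,::-1])
    print(n,c["fx"],c["cx"],c["cy"],c["R"],c["t"])
E
```

```text
pics
{'t': 0.0, 'joint_pos': array([-1.21171068,  0.60010368, -0.00257757,  1.60009946,  0.00180076,
        0.94289117, -0.07978414]), 'joint_vel': array([-1.76183255e-03, -1.81182979e-03, -5.03044407e-05, -1.55152017e-03,
        8.33208204e-04, -9.23616197e-05, -4.97912829e-05]), 'effort': array([ 2.92824761e-04, -7.65079165e+01,  1.49738844e+00, -2.52340597e+01,
       -5.24840271e-02,  1.70933828e-02,  1.21962980e-04]), 'ee_pos': array([305.93342902, 657.07791652, 403.88561544]), 'ee_rot': array([-6.78923825e-01, -3.06714288e+00,  2.33259562e-03]), 'contact_force': array([ 0.41543307, -0.42480353,  0.36797788]), 'moment': array([-0.00910112,  0.00143348, -0.00122608]), 'gripper_width': 1.0048250357843682} 167.3
top 452.6299439670449 320.60950778883563 202.18567025106861 [[ 2.35636109e-03 -9.99873956e-01 -1.57009146e-02]
 [-9.88294745e-01  6.65060379e-05 -1.52556523e-01]
 [ 1.52538338e-01  1.58766097e-02 -9.88170020e-01]] [  41.22745614  551.03044682 1382.41590659]
side 393.5027800875886 318.64012169134054 200.4943931383875 [[-0.99743396 -0.07155951  0.00217298]
 [-0.04395508  0.58814653 -0.80755905]
 [ 0.0565105  -0.80558234 -0.58978273]] [539.35011697  70.69261695 976.39929274]
```

View pics/top0.png

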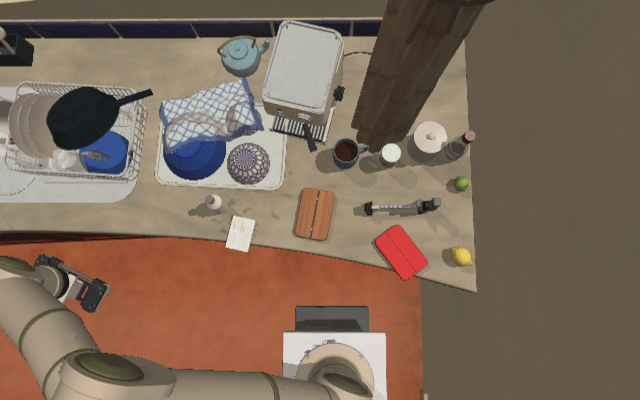

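View pics/side0.png

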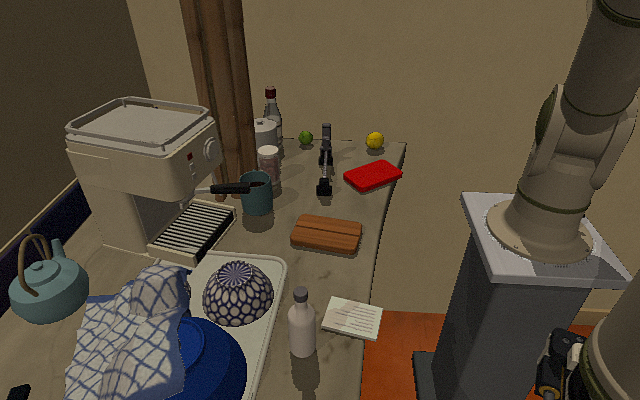

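The top view shows the wooden board at about (315,214), the clamp lying along image x from (365,208) to (440,204), and a red decoy at (401,251). In the side view the tall handle is at the far (-y) end of the clamp, at (326,135), and the fixed jaw is at the near end, at (324,188). The mug, jar and column are behind both.

```bash
cat > h.py <<'E'
import cv2,pickle,numpy as np
def ray(c,u,v,z):
    d=np.array([(u-c["cx"])/c["fx"],(v-c["cy"])/c["fy"],1.]); R=np.array(c["R"]);t=np.array(c["t"])
    o=-R.T@t; d=R.T@d; return o+d*(z-o[2])/d[2]
def proj(c,X):
    p=np.array(c["R"])@np.array(X)+c["t"]; return c["fx"]*p[0]/p[2]+c["cx"],c["fy"]*p[1]/p[2]+c["cy"]
def crop(c,u0,v0,u1,v1,k,name):
    cv2.imwrite(name,cv2.resize(c["frame"][v0:v1,u0:u1,::-1],None,fx=k,fy=k,interpolation=cv2.INTER_CUBIC))
E
python3 - <<'E'
from h import *
ct=pickle.load(open("pics/top0.pkl","rb"));cs=pickle.load(open("pics/side0.pkl","rb"))
a=cv2.resize(ct["frame"][175:255,285:445,::-1],None,fx=5,fy=5,interpolation=cv2.INTER_CUBIC)[:,:800]
cv2.imwrite("pics/z1.png",a)
crop(cs,280,110,380,260,4,"pics/z2.png")
for c,(u0,v0,u1,v1) in((ct,(290,180,340,245)),(cs,(285,208,370,262))):
    h=cv2.cvtColor(c["frame"],cv2.COLOR_RGB2HSV)[v0:v1,u0:u1]
    m=((h[...,0]<18)&(h[...,1]>95)&(h[...,2]>60)).astype(np.uint8)
    m=cv2.morphologyEx(m,cv2.MORPH_CLOSE,np.ones((5,5)))
    k=max(cv2.findContours(m,0,2)[0],key=cv2.contourArea)+[u0,v0]
    P=np.array([ray(c,*q[0],18)[:2] for q in k],np.float32)
    r=cv2.minAreaRect(P); print(r,cv2.boxPoints(r).round())
print("mug",ray(ct,346,150,94),"jar",ray(ct,391,152,100),"glue",ray(ct,213,200,150))
for z in (46,110):print(z,ray(ct,370,208,z),ray(ct,435,205,z))
E
```

```text
((518.59814453125, 62.064971923828125), (105.63976287841797, 160.43360900878906), 79.71089172363281) [[430.  24.]
 [588.  -4.]
 [607. 100.]
 [449. 128.]]
((519.7271728515625, 77.83285522460938), (131.96246337890625, 160.1305694580078), 79.77246856689453) [[429.  27.]
 [587.  -1.]
 [610. 129.]
 [453. 157.]]
mug [705.97479731 -36.93416483  94.        ] jar [ 697.74411391 -174.45973008  100.        ] glue [540.88704778 354.56494305 150.        ]
46 [ 532.03936658 -112.80324686   46.        ] [ 541.5353581  -315.74989078   46.        ]
110 [ 522.99921528 -106.78760394  110.        ] [ 532.06257915 -300.48820644  110.        ]
```

View pics/z1.png

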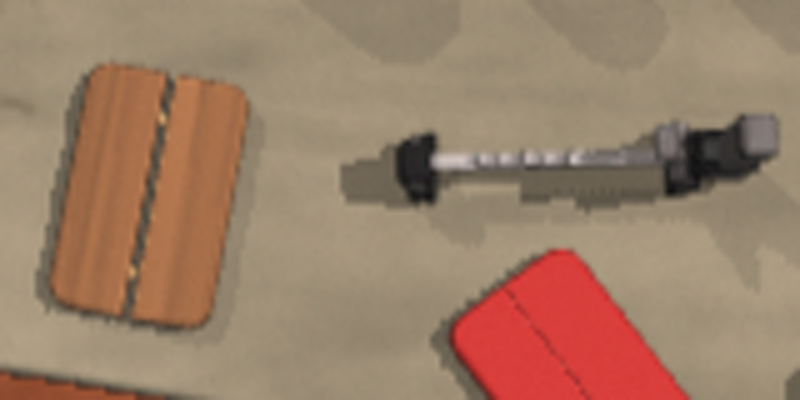

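View pics/z2.png

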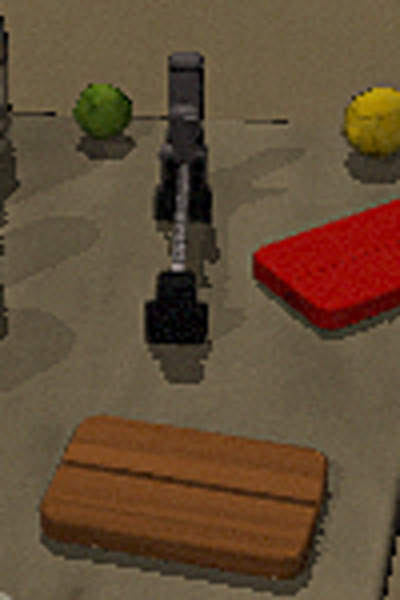

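The crops show the board with its seam open (about 105.6 mm wide overall). The bar runs from crop (435,161) to (655,157). The handle's top face is at crop (759,136), and the trigger's grey tip is at (670,138).

```bash
python3 - <<'E'
from h import *
ct=pickle.load(open("pics/top0.pkl","rb"));cs=pickle.load(open("pics/side0.pkl","rb"))
Z=lambda u,v,z:ray(ct,285+u/5-.4,175+v/5-.4,z)[:2]
b1,b2=Z(435,161,46),Z(655,157,46); H=Z(759,136,126); T=Z(670,138,108)
print("bar",b1,b2,"handle",H,"trig",T)
print("handle side", [ray(cs,280+q[0]/4,110+q[1]/4,126)[:2] for q in((170,54),(203,54),(186,68))])
d=b1-b2;print(np.arctan2(d[0],d[1])); d=b1-H;print(np.arctan2(d[0],d[1]))
print("fixed jaw front", [Z(*q,26) for q in((432,135),(432,203))])
print("side fixed jaw bottom corners",[ray(cs,280+q[0]/4,110+q[1]/4,0)[:2] for q in((146,342),(207,342))])
from scipy.spatial.transform import Rotation as R
from rig import arm
o=arm.get_obs();print(R.from_rotvec(o["ee_rot"]).as_matrix().round(3))
E
```

```text
bar [ 535.83328068 -117.85766292] [ 538.37315156 -255.22158553] handle [ 539.23804769 -301.1312555 ] trig [ 540.82518137 -252.39464401]
handle side [array([ 550.71018037, -295.75416325]), array([ 526.21712099, -297.62577704]), array([ 537.51853771, -272.95499151])]
-0.01848798024950143
-0.01857537330213571
fixed jaw front [array([ 555.42015359, -118.15173111]), array([ 511.84674757, -117.51549425])]
side fixed jaw bottom corners [array([ 554.02225474, -102.31569895]), array([ 511.88696426, -105.46809511])]
[[-0.907  0.422 -0.   ]
 [ 0.422  0.907 -0.001]
 [-0.    -0.001 -1.   ]]
```

```bash
cat >> h.py <<'E'
def go(x,y,z,yd):
    """print tool-frame shift to TCP target with tool-y axis along world angle yd (mod pi)"""
    from scipy.spatial.transform import Rotation
    from rig import arm
    o=arm.get_obs(); M=Rotation.from_rotvec(o["ee_rot"]).as_matrix()
    a=np.arctan2(M[1,1],M[0,1]); t=(a-yd+np.pi/2)%np.pi-np.pi/2
    print("t",round(o["t"],2),"pos",o["ee_pos"].round(1),"ytool",round(a,3),"tilt",M[:2,2].round(4),"shift",(M.T@(np.array([x,y,z])-o["ee_pos"])).round(1),"turn",round(t,3),"q7",o["joint_pos"][6].round(2),"w",round(o["gripper_width"]*93,1),"F",o["contact_force"].round(1))
E
python3 -c "
from h import *
go(539,-301,360,0.0185);go(539,-301,257,0.0185)"
```

```text
t 0.1 pos [306.  657.1 404. ] ytool 1.135 tilt [-0.0004 -0.0012] shift [-615.7 -770.2   45.1] turn 1.117 q7 -0.08 w 93.1 F [ 1.   0.3 -0.1]
t 0.1 pos [306.  657.1 404. ] ytool 1.135 tilt [-0.0004 -0.0012] shift [-615.7 -770.   148.1] turn 1.117 q7 -0.08 w 93.1 F [ 1.   0.3 -0.1]
```

>>> drive_tool --plan '[-1, -310, -385, 0, 1.117, -1, -310, -385, 0, 1.117, -1, -310, -385, 0, 1.117, -1, -310, -385, 0, 1.117, -1, -310, -385, 0, 1.117, -1, -310, -385, 0, 1.117, -1, -310, -385, 0, 1.117, -1, -310, -385, 0, 1.117]' --force 55

```text
t: 1.1
ee_pos: [424.6, 175.3, 404.8]
ee_rot: [2.201, 2.241, 0.0]
contact_force: [0.0, 0.0, -0.3]
gripper_width: 0.998
```

```bash
python3 -c "
from h import *
go(539,-301,360,0.0185)"
```

```text
t 1.1 pos [424.6 175.3 404.8] ytool 0.018 tilt [ 0.0001 -0.0001] shift [-478.3  105.8   44.8] turn -0.001 q7 -0.31 w 92.8 F [ 0.   0.  -0.3]
```

>>> drive_tool --plan '[-1, -478, 106, 35, 0, -1, -478, 106, 35, 0, -1, -478, 106, 35, 0, -1, -478, 106, 35, 0, -1, -478, 106, 35, 0, -1, -478, 106, 35, 0, -1, -478, 106, 35, 0, -1, -478, 106, 35, 0]'

```text
t: 2.1
ee_pos: [539.2, -301.1, 369.3]
ee_rot: [-2.202, -2.24, 0.0]
contact_force: [1.4, 0.2, 0.5]
gripper_width: 0.999
```

>>> drive_tool --plan '[-1, 0, 0, 0, 0, -1, 0, 0, 0, 0, -1, 0, 0, 0, 0]'

```text
t: 2.48
ee_pos: [539.2, -297.1, 369.7]
ee_rot: [-2.199, -2.243, -0.001]
contact_force: [-0.6, 0.5, -0.0]
gripper_width: 1.002
```

```bash
python3 -c "
from h import *
from rig import arm
go(539,-301,257,0.0185)
c=arm.capture('wrist');pickle.dump(c,open('pics/w1.pkl','wb'));cv2.imwrite('pics/w1.png',c['frame'][...,::-1]);print(c['fx'],c['cx'],c['cy'],c['R'],c['t'])"
```

```text
t 2.48 pos [ 539.2 -297.1  369.7] ytool 0.02 tilt [-0.0003  0.0009] shift [ -4.   -0.3 112.7] turn 0.001 q7 0.68 w 93.2 F [-0.6  0.5 -0. ]
309.70691628693146 325.21948947999493 197.7837345420773 [[ 9.99810741e-01  1.94320002e-02 -9.38166801e-04]
 [ 1.90743538e-02 -9.69638836e-01  2.43796423e-01]
 [ 3.82776917e-03 -2.43768177e-01 -9.69825976e-01]] [-533.34017434 -319.3709969   281.19137127]
```

View pics/w1.png

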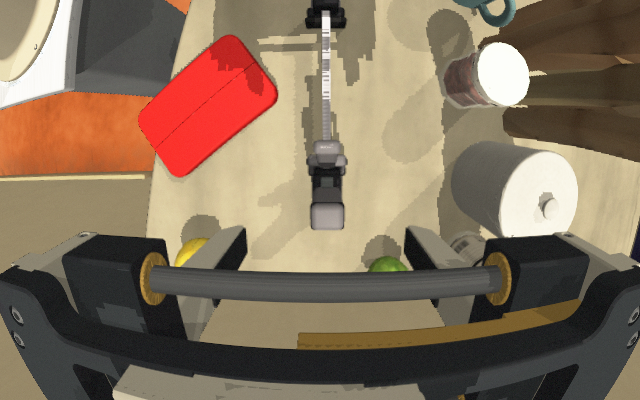

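The wrist view shows the handle's top face spanning about (312–344, 204–229), the trigger tip at (327,147), and the bar running up at u≈326 to the fixed jaw at (326,15). The fingers straddle the handle.

```bash
cat >> h.py <<'E'
def wray(c,u,v,z):
    p=np.array([(u-c["cx"])/c["fx"],(v-c["cy"])/c["fy"]]);th=np.linalg.norm(p)
    d=np.append(p/th*np.sin(th),np.cos(th));R=np.array(c["R"]);o=-R.T@np.array(c["t"]);d=R.T@d
    return o+d*(z-o[2])/d[2]
E
python3 -c "
from h import *
c=pickle.load(open('pics/w1.pkl','rb'))
for q in((312,204,126),(343,204,126),(312,229,126),(344,229,126),(327,147,108),(326,40,46),(326,130,46),(306,25,26),(347,25,26)):print(q,wray(c,*q).round(1))"
```

```text
(312, 204, 126) [ 529.3 -292.1  126. ]
(343, 204, 126) [ 552.6 -291.6  126. ]
(312, 229, 126) [ 529.5 -312.   126. ]
(344, 229, 126) [ 554.1 -311.5  126. ]
(327, 147, 108) [ 539.8 -250.7  108. ]
(326, 40, 46) [ 537.1 -148.8   46. ]
(326, 130, 46) [ 538.9 -239.1   46. ]
(306, 25, 26) [ 515.8 -126.5   26. ]
(347, 25, 26) [ 558.7 -125.7   26. ]
```

>>> drive_tool --plan '[-1, -5, 1, 60, 0, -1, -5, 1, 85, 0, -1, -5, 1, 112, 0, -1, -5, 1, 112, 0, -1, -5, 1, 112, 0]'

```text
t: 3.15
ee_pos: [540.6, -303.3, 258.7]
ee_rot: [2.2, 2.242, 0.001]
contact_force: [1.1, -0.8, 1.5]
gripper_width: 1.0
```

>>> drive_tool --plan '[0.2, 0, 0, 0, 0, 0.7, 0, 0, 0, 0, 0.9, 0, 0, 0, 0, 0.9, 0, 0, 0, 0, 0.9, 0, 0, 0, 0, 0.9, 0, 0, 0, 0]' --force 60

```text
t: 3.9
ee_pos: [540.2, -303.7, 257.7]
ee_rot: [2.201, 2.241, -0.0]
contact_force: [-0.6, -0.0, 0.5]
gripper_width: 0.401
```

```bash
python3 -c "
from h import *
go(539,-301,300,0.0185)"
```

```text
t 3.9 pos [ 540.2 -303.7  257.7] ytool 0.018 tilt [-0. -0.] shift [  2.7  -1.2 -42.3] turn -0.001 q7 0.75 w 37.3 F [-0.6 -0.   0.5]
```

>>> drive_tool --plan '[1, 0, 0, 0, 0, 1, 0, 0, 0, 0, 1, 0, 0, 0, 0, 1, 0, 0, 0, 0]'

```text
t: 4.4
ee_pos: [540.3, -303.6, 257.7]
ee_rot: [-2.201, -2.242, 0.0]
contact_force: [0.8, -0.3, -1.1]
gripper_width: 0.273
```

>>> drive_tool --plan '[1, 0, 0, -10, 0, 1, 0, 0, -25, 0, 1, 0, 0, -40, 0, 1, 0, 0, -55, 0, 1, 0, 0, -60, 0, 1, 0, 0, -60, 0]'

```text
t: 5.15
ee_pos: [540.3, -303.5, 318.2]
ee_rot: [2.201, 2.241, 0.001]
contact_force: [-0.4, 0.3, -5.8]
gripper_width: 0.28
```

```bash
python3 -c "
from h import *
from rig import arm
go(539,-301,300,0.0185)
c=arm.capture('side');pickle.dump(c,open('pics/s2.pkl','wb'));crop(c,250,90,400,260,3,'pics/s2.png')"
```

```text
t 5.15 pos [ 540.3 -303.5  318.2] ytool 0.018 tilt [ 0.0008 -0.0003] shift [ 2.6 -1.3 18.2] turn -0.0 q7 0.72 w 26.1 F [-0.4  0.3 -5.8]
```

View pics/s2.png

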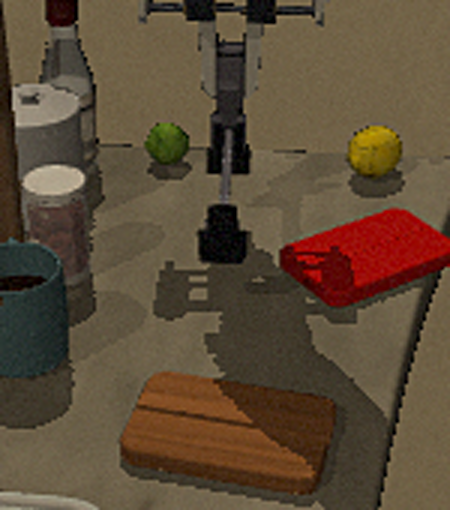

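The clamp has lifted clear and hangs from the handle (5.8 N), with its fixed-jaw bottom at full-image (324,176). I'll check the droop, then work out the transfer.

```bash
python3 -c "
from h import *
c=pickle.load(open('pics/s2.pkl','rb'))
for z in (0,20,30,40,50,60):print(z,proj(c,(536,-105,z)))
b=np.array([519,62.1]);a=.177
d=np.array([np.sin(a),np.cos(a)])
h=b-d*108-d*3;print(h, 'yd',-a)
go(h[0]-0.3*0,h[1],318,-a)"
```

```text
0 (np.float64(323.05347571115635), np.float64(195.22159821115008))
20 (np.float64(323.1175435116453), np.float64(189.27638926131723))
30 (np.float64(323.1501053561447), np.float64(186.25479389104635))
40 (np.float64(323.1830269403754), np.float64(183.19981626239837))
50 (np.float64(323.2163142589998), np.float64(180.1109000971603))
60 (np.float64(323.249973440617), np.float64(176.98747668840508))
[499.45542623 -47.16577523] yd -0.177
t 5.2 pos [ 540.2 -303.5  317.7] ytool 0.018 tilt [0.0001 0.    ] shift [257.  -36.1  -0.3] turn 0.195 q7 0.72 w 25.8 F [-0.1 -0.6 -5.8]
```

>>> drive_tool --plan '[1, 20, -3, 0, 0.015, 1, 50, -7, 0, 0.04, 1, 90, -13, 0, 0.07, 1, 130, -18, 0, 0.1, 1, 170, -24, 0, 0.13, 1, 205, -29, 0, 0.16, 1, 235, -33, 0, 0.18, 1, 250, -35, 0, 0.195]'

```text
t: 6.2
ee_pos: [499.9, -51.8, 317.4]
ee_rot: [-2.406, -2.018, 0.001]
contact_force: [-0.4, -1.1, -5.1]
gripper_width: 0.274
```

>>> drive_tool --plan '[1, 6, 0, 0, 0, 1, 6, 0, 0, 0, 1, 6, 0, 0, 0]'

```text
t: 6.58
ee_pos: [501.9, -49.4, 317.8]
ee_rot: [2.41, 2.014, -0.0]
contact_force: [0.5, -0.1, -5.8]
gripper_width: 0.276
```

```bash
python3 -c "
from h import *
from rig import arm
go(499.5,-47.2,257.5,-.177)
c=arm.capture('top');pickle.dump(c,open('pics/t3.pkl','wb'));crop(c,280,160,410,250,6,'pics/t3.png')"
```

```text
t 6.58 pos [501.9 -49.4 317.8] ytool -0.178 tilt [ 0.0003 -0.0005] shift [ 1.8 -2.8 60.3] turn -0.001 q7 0.21 w 25.7 F [ 0.5 -0.1 -5.8]
```

View pics/t3.png

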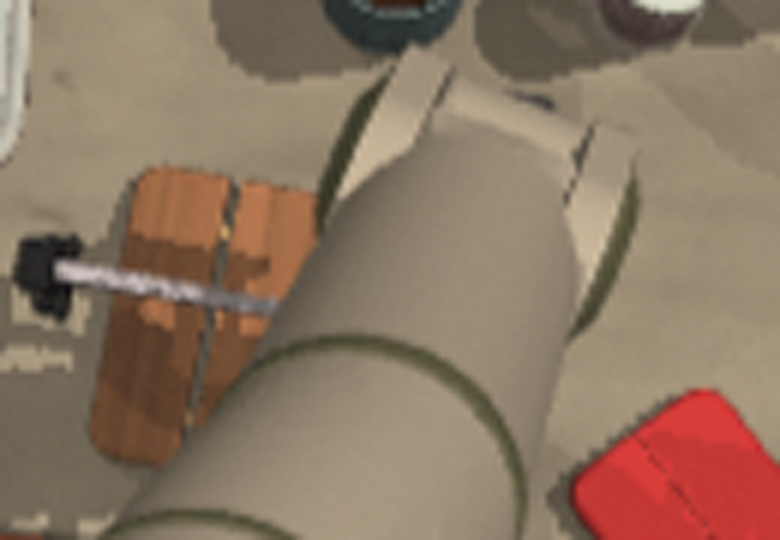

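```bash
python3 -c "
from h import *
c=pickle.load(open('pics/t3.pkl','rb'))
P=[ray(c,280+u/6-.4,160+v/6-.4,106)[:2] for u,v in((65,269),(270,304))];print(P)
b=np.array([519,62.1]);a=.177;y=np.array([np.sin(a),np.cos(a)]);x=np.array([np.cos(a),-np.sin(a)])
for p in P:print((p-b)@x,(p-b)@y)
"
```

```text
[array([534.36329118, 131.59277403]), array([516.68322339,  28.82116853])]
2.8871646185443582 71.11216941618518
3.579064727551175 -33.166826403202776
```

>>> drive_tool --plan '[1, 0, -3, 15, 0, 1, 0, -3, 32, 0, 1, 0, -3, 47, 0, 1, 0, -3, 54, 0, 1, 0, -3, 58, 0, 1, 0, -3, 60, 0, 1, 0, -3, 60, 0]'

```text
t: 7.5
ee_pos: [498.9, -47.9, 258.0]
ee_rot: [2.409, 2.016, 0.001]
contact_force: [0.8, -0.2, -4.8]
gripper_width: 0.278
```

>>> drive_tool --plan '[0.4, 0, 0, 0, 0, 0, 0, 0, 0, 0, -1, 0, 0, 0, 0, -1, 0, 0, 0, 0, -1, 0, 0, 0, 0, -1, 0, 0, 0, 0, -1, 0, 0, 0, 0, -1, 0, 0, 0, 0]'

```text
t: 8.5
ee_pos: [498.9, -47.8, 257.7]
ee_rot: [2.409, 2.016, -0.0]
contact_force: [0.3, -0.5, 0.2]
gripper_width: 0.979
```

>>> drive_tool --plan '[-1, 0, 0, -30, 0, -1, 0, 0, -80, 0, -1, 0, 0, -110, 0, -1, 0, 0, -110, 0, -1, 0, 0, -110, 0]'

```text
t: 9.12
ee_pos: [498.6, -47.6, 367.2]
ee_rot: [-2.408, -2.017, 0.0]
contact_force: [0.4, -0.6, -0.1]
gripper_width: 0.996
```

```bash
python3 -c "
from h import *
from rig import arm
go(499.5,-47.2,257.5,-.177)
c=arm.capture('wrist');pickle.dump(c,open('pics/w4.pkl','wb'));cv2.imwrite('pics/w4.png',c['frame'][...,::-1])"
```

```text
t 9.12 pos [498.6 -47.6 367.2] ytool -0.177 tilt [-0.0005  0.0002] shift [  0.5   0.9 109.7] turn 0.0 q7 0.16 w 92.6 F [ 0.4 -0.6 -0.1]
```

View pics/w4.png

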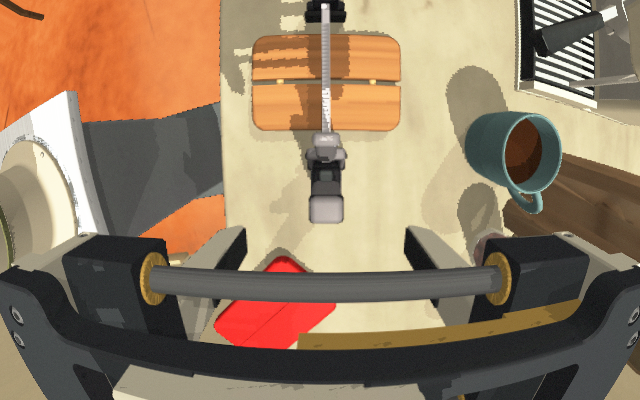

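The wrist view shows the clamp squarely across the middle of the board with the seam still open. The bar is at u≈326 against a board spanning 252–401, the handle's top face is at about (311–344, 196–222), and the fixed jaw is beyond the far edge.

```bash
python3 -c "
from h import *
c=pickle.load(open('pics/w4.pkl','rb'))
P=[wray(c,*q)[:2] for q in((311,196,126),(342,196,126),(310,222,126),(344,222,126))];h=np.mean(P,0)
a=.177;y=np.array([np.sin(a),np.cos(a)])
print(h,'trig',wray(c,325,142,108),'bar',wray(c,326,20,46),wray(c,326,115,46))
g=h+21*y
go(*g,262,np.pi/2-a)"
```

```text
[500.26757617 -46.12464454] trig [507.50283983   1.91065211 108.        ] bar [529.17536129 118.21416763  46.        ] [512.23712336  23.56615764  46.        ]
t 9.18 pos [498.5 -47.7 366.9] ytool -0.177 tilt [-0.0013  0.    ] shift [ 22.8   1.6 104.9] turn -1.571 q7 0.16 w 93.1 F [-0.3  0.1 -0.8]
```

>>> drive_tool --plan '[-1, 22, 1, 0, -0.18, -1, 22, 1, 0, -0.36, -1, 22, 1, 0, -0.54, -1, 22, 1, 0, -0.72, -1, 22, 1, 0, -0.9, -1, 22, 1, 0, -1.08, -1, 22, 1, 0, -1.26, -1, 22, 1, 0, -1.4]' --force 26

```text
t: 10.18
ee_pos: [503.5, -26.5, 366.4]
ee_rot: [-0.536, -3.093, 0.0]
contact_force: [0.3, -0.3, -0.3]
gripper_width: 1.0
```

>>> drive_tool --plan '[-1, 0, 0, 0, -0.171, -1, 0, 0, 0, -0.171, -1, 0, 0, 0, -0.171]'

```text
t: 10.55
ee_pos: [503.6, -26.6, 367.1]
ee_rot: [-0.284, -3.127, -0.0]
contact_force: [0.7, 0.9, -0.2]
gripper_width: 1.004
```

```bash
python3 -c "
from h import *
a=.177;y=np.array([np.sin(a),np.cos(a)])
g=np.array([499.8,-46.2])+21*y
go(*g,262,np.pi/2-a)"
```

```text
t 10.55 pos [503.6 -26.6 367.1] ytool 1.39 tilt [-0.0013  0.0002] shift [  0.2   1.1 105.1] turn -0.004 q7 1.34 w 93.4 F [ 0.7  0.9 -0.2]
```

Descend, then the first stroke, letting the hand follow the handle back as it closes.

>>> drive_tool --plan '[-1, 0, 1, 40, 0, -1, 0, 1, 80, 0, -1, 0, 1, 105, 0, -1, 0, 1, 105, 0, -1, 0, 1, 105, 0]'

```text
t: 11.18
ee_pos: [504.1, -25.4, 263.3]
ee_rot: [0.279, 3.129, -0.0]
contact_force: [-0.4, -0.1, -0.2]
gripper_width: 0.997
```

>>> drive_tool --plan '[-0.6, 0, 0, 0, 0, -0.38, 0, 0, 0, 0, -0.24, 0, -3, 0, 0, -0.1, 0, -6, 0, 0, 0.05, 0, -10, 0, 0, 0.25, 0, -13, 0, 0, 0.6, 0, -14, 0, 0, 0.6, 0, -14, 0, 0]' --force 26

```text
t: 12.18
ee_pos: [501.8, -39.6, 264.1]
ee_rot: [0.278, 3.127, 0.0]
contact_force: [-2.1, 0.2, 18.0]
gripper_width: 0.389
```

>>> drive_tool --plan '[0.05, 0, 4, 0, 0, -0.2, 0, 9, 0, 0, -0.5, 0, 13, 0, 0, -0.9, 0, 14, 0, 0, -0.9, 0, 14, 0, 0, -0.9, 0, 14, 0, 0, -0.9, 0, 14, 0, 0]'

```text
t: 13.05
ee_pos: [503.8, -25.5, 262.7]
ee_rot: [-0.278, -3.129, 0.0]
contact_force: [0.3, 1.1, 0.2]
gripper_width: 0.949
```

```bash
python3 -c "
from h import *
from rig import arm
go(504,-25.5,262,np.pi/2-.177)
c=arm.capture('side');pickle.dump(c,open('pics/s5.pkl','wb'));crop(c,240,120,390,270,4,'pics/s5.png')"
```

```text
t 13.05 pos [503.8 -25.5 262.7] ytool 1.394 tilt [-0.0002 -0.0001] shift [-0.2  0.1  0.7] turn 0.0 q7 1.33 w 88.3 F [0.3 1.1 0.2]
```

View pics/s5.png

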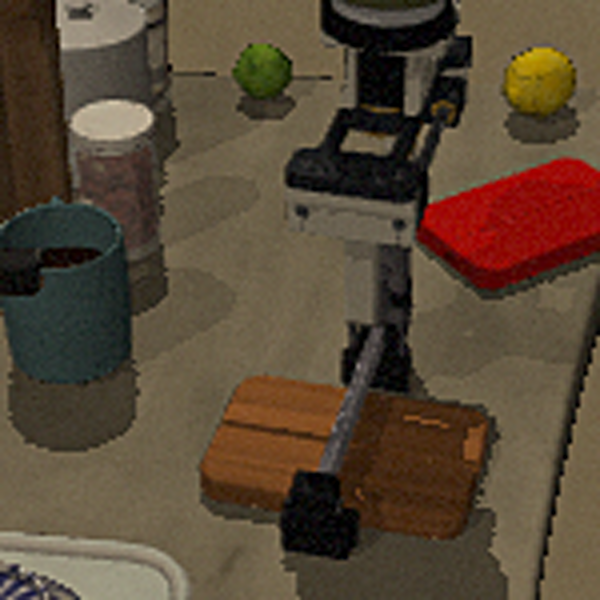

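After one stroke the clamp is still upright across the board, with the fixed jaw at crop (320,515) just beyond the near edge and the seam open. I'll keep pumping.

>>> drive_tool --plan '[-0.5, 0, 0, 0, 0, -0.38, 0, 0, 0, 0, -0.24, 0, -3, -1, 0, -0.1, 0, -6, -2, 0, 0.05, 0, -10, -3, 0, 0.25, 0, -13, -3, 0, 0.6, 0, -14, -3, 0, 0.6, 0, -14, -3, 0]'

```text
t: 14.1
ee_pos: [501.4, -40.0, 266.0]
ee_rot: [0.279, 3.129, -0.001]
contact_force: [-0.1, -0.3, 5.8]
gripper_width: 0.385
```

>>> drive_tool --plan '[0.05, 0, 4, 0, 0, -0.2, 0, 9, 1, 0, -0.5, 0, 13, 3, 0, -0.9, 0, 14, 3, 0, -0.9, 0, 14, 3, 0, -0.9, 0, 14, 3, 0, -0.9, 0, 14, 3, 0]'

```text
t: 14.98
ee_pos: [503.9, -25.5, 262.7]
ee_rot: [-0.277, -3.129, 0.0]
contact_force: [0.6, -0.4, 0.1]
gripper_width: 0.949
```

>>> drive_tool --plan '[-0.5, 0, 0, 0, 0, -0.38, 0, 0, 0, 0, -0.24, 0, -3, -1, 0, -0.1, 0, -6, -2, 0, 0.05, 0, -10, -3, 0, 0.25, 0, -13, -3, 0, 0.6, 0, -14, -3, 0, 0.6, 0, -14, -3, 0]'

```text
t: 15.98
ee_pos: [501.5, -39.7, 266.2]
ee_rot: [0.278, 3.128, -0.0]
contact_force: [1.9, 2.6, 8.0]
gripper_width: 0.39
```

>>> drive_tool --plan '[0.05, 0, 4, 0, 0, -0.2, 0, 9, 1, 0, -0.5, 0, 13, 3, 0, -0.9, 0, 14, 3, 0, -0.9, 0, 14, 3, 0, -0.9, 0, 14, 3, 0, -0.9, 0, 14, 3, 0]'

```text
t: 16.85
ee_pos: [503.8, -25.5, 262.7]
ee_rot: [-0.278, -3.129, 0.0]
contact_force: [0.8, 0.5, -0.2]
gripper_width: 0.944
```

```bash
python3 -c "
from h import *
from rig import arm
go(504,-25.5,262,np.pi/2-.177)
c=arm.capture('side');pickle.dump(c,open('pics/s6.pkl','wb'));crop(c,240,120,390,270,4,'pics/s6.png')"
```

```text
t 16.85 pos [503.8 -25.5 262.7] ytool 1.394 tilt [-0.0001 -0.0001] shift [-0.2  0.   0.7] turn 0.0 q7 1.33 w 87.8 F [ 0.8  0.5 -0.2]
```

View pics/s6.png

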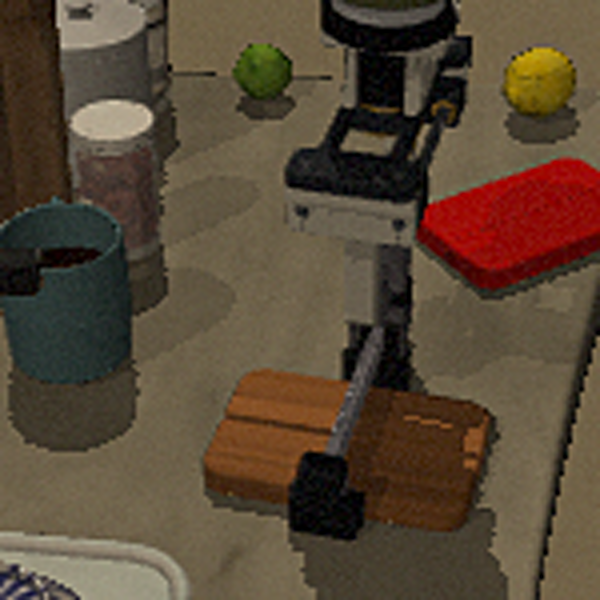

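Three strokes are done. The fixed pad is now on the near edge and has started drawing the board back, and the seam is still visible from crop (232,415) to (335,438). Continuing.

>>> drive_tool --plan '[-0.5, 0, 0, 0, 0, -0.38, 0, 0, 0, 0, -0.24, 0, -3, -1, 0, -0.1, 0, -6, -2, 0, 0.05, 0, -10, -3, 0, 0.25, 0, -13, -3, 0, 0.6, 0, -14, -3, 0, 0.6, 0, -14, -3, 0]'

```text
t: 17.9
ee_pos: [501.5, -39.6, 266.2]
ee_rot: [0.278, 3.128, -0.0]
contact_force: [-0.6, 1.8, 7.7]
gripper_width: 0.388
```

>>> drive_tool --plan '[0.05, 0, 4, 0, 0, -0.2, 0, 9, 1, 0, -0.5, 0, 13, 3, 0, -0.9, 0, 14, 3, 0, -0.9, 0, 14, 3, 0, -0.9, 0, 14, 3, 0, -0.9, 0, 14, 3, 0]'

```text
t: 18.77
ee_pos: [503.9, -25.5, 262.7]
ee_rot: [-0.277, -3.129, 0.0]
contact_force: [0.5, 0.0, -0.5]
gripper_width: 0.949
```

>>> drive_tool --plan '[-0.5, 0, 0, 0, 0, -0.38, 0, 0, 0, 0, -0.24, 0, -3, -1, 0, -0.1, 0, -6, -2, 0, 0.05, 0, -10, -3, 0, 0.25, 0, -13, -3, 0, 0.6, 0, -14, -3, 0, 0.6, 0, -14, -3, 0]'

```text
t: 19.77
ee_pos: [501.5, -39.6, 266.2]
ee_rot: [0.278, 3.128, 0.0]
contact_force: [-0.1, 2.4, 8.4]
gripper_width: 0.386
```

>>> drive_tool --plan '[0.05, 0, 4, 0, 0, -0.2, 0, 9, 1, 0, -0.5, 0, 13, 3, 0, -0.9, 0, 14, 3, 0, -0.9, 0, 14, 3, 0, -0.9, 0, 14, 3, 0, -0.9, 0, 14, 3, 0]'

```text
t: 20.65
ee_pos: [503.8, -25.5, 262.7]
ee_rot: [-0.277, -3.129, 0.0]
contact_force: [0.5, -0.2, 0.8]
gripper_width: 0.953
```

```bash
python3 -c "
from h import *
from rig import arm
go(504,-25.5,262,np.pi/2-.177)
c=arm.capture('side');pickle.dump(c,open('pics/s7.pkl','wb'));crop(c,260,190,380,270,6,'pics/s7.png')"
```

```text
t 20.65 pos [503.8 -25.5 262.7] ytool 1.394 tilt [-0.0001 -0.0001] shift [-0.2  0.   0.7] turn 0.0 q7 1.33 w 88.7 F [ 0.5 -0.2  0.8]
```

View pics/s7.png

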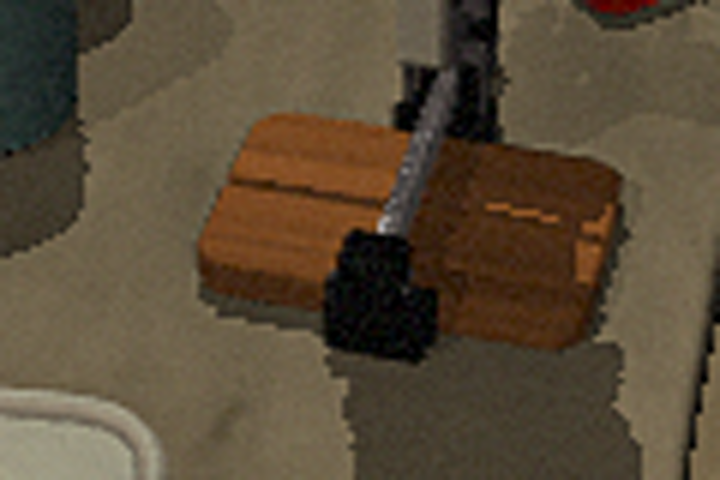

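Five strokes are done. The seam still shows at crop (235,180) to (390,203), and both jaws are close to the edges. Sixth stroke next.

>>> drive_tool --plan '[-0.5, 0, 0, 0, 0, -0.38, 0, 0, 0, 0, -0.24, 0, -3, -1, 0, -0.1, 0, -6, -2, 0, 0.05, 0, -10, -3, 0, 0.25, 0, -13, -3, 0, 0.6, 0, -14, -3, 0, 0.6, 0, -14, -3, 0]'

```text
t: 21.7
ee_pos: [501.5, -39.8, 266.1]
ee_rot: [0.279, 3.129, -0.0]
contact_force: [0.0, 1.7, 7.1]
gripper_width: 0.386
```

>>> drive_tool --plan '[0.05, 0, 4, 0, 0, -0.2, 0, 9, 1, 0, -0.5, 0, 13, 3, 0, -0.9, 0, 14, 3, 0, -0.9, 0, 14, 3, 0, -0.9, 0, 14, 3, 0, -0.9, 0, 14, 3, 0]'

```text
t: 22.58
ee_pos: [503.8, -25.5, 262.8]
ee_rot: [-0.278, -3.129, 0.0]
contact_force: [-0.3, 0.1, 0.7]
gripper_width: 0.949
```

>>> drive_tool --plan '[-0.5, 0, 0, 0, 0, -0.38, 0, 0, 0, 0, -0.24, 0, -3, 0, 0, -0.1, 0, -5, -1, 0, 0.0, 0, -6, -1, 0, 0.0, 0, -6, -1, 0]'

```text
t: 23.32
ee_pos: [503.0, -31.5, 264.0]
ee_rot: [0.278, 3.129, 0.0]
contact_force: [-0.1, 1.6, 5.6]
gripper_width: 0.548
```

>>> drive_tool --plan '[0.2, 0, 0, 0, 0, 0.4, 0, 0, 0, 0, 0.4, 0, 0, 0, 0, 0.4, 0, 0, 0, 0]' --force 26

```text
t: 23.82
ee_pos: [503.0, -31.5, 264.0]
ee_rot: [0.278, 3.129, -0.0]
contact_force: [-0.5, 1.9, 6.5]
gripper_width: 0.547
```

It went firm at 51 mm, short of home, at 26 N. I'll let it out and squeeze once more as a check.

>>> drive_tool --plan '[-0.2, 0, 3, 0, 0, -0.5, 0, 6, 1, 0, -0.9, 0, 6, 1, 0, -0.9, 0, 6, 1, 0, -0.9, 0, 6, 1, 0, -0.9, 0, 6, 1, 0]'

```text
t: 24.58
ee_pos: [503.8, -25.5, 262.7]
ee_rot: [-0.278, -3.129, 0.0]
contact_force: [-0.7, -0.3, 0.1]
gripper_width: 0.948
```

>>> drive_tool --plan '[-0.5, 0, 0, 0, 0, -0.38, 0, 0, 0, 0, -0.24, 0, 0, 0, 0, 0, 0, 0, 0, 0, 0.2, 0, 0, 0, 0, 0.4, 0, 0, 0, 0, 0.4, 0, 0, 0, 0]' --force 27

```text
t: 25.45
ee_pos: [503.7, -26.9, 263.1]
ee_rot: [0.281, 3.129, -0.002]
contact_force: [-1.2, -6.3, 6.3]
gripper_width: 0.569
```

>>> drive_tool --plan '[0.4, 0, -3, 0, 0, 0.4, 0, -4, 0, 0, 0.4, 0, -4, 0, 0, 0.4, 0, -4, 0, 0]' --force 27

```text
t: 25.95
ee_pos: [503.4, -29.0, 263.0]
ee_rot: [0.277, 3.129, 0.001]
contact_force: [-0.9, 1.4, 5.8]
gripper_width: 0.536
```

>>> drive_tool --plan '[-0.2, 0, 2, 0, 0, -0.5, 0, 4, 0, 0, -0.9, 0, 4, 0, 0, -0.9, 0, 4, 0, 0, -0.9, 0, 4, 0, 0, -0.9, 0, 4, 0, 0]'

```text
t: 26.7
ee_pos: [503.8, -25.7, 262.8]
ee_rot: [0.278, 3.129, -0.0]
contact_force: [0.1, 0.4, 1.1]
gripper_width: 0.948
```

>>> drive_tool --plan '[-0.5, 0, 0, 0, 0, -0.38, 0, 0, 0, 0, -0.24, 0, -2, 0, 0, 0, 0, -4, 0, 0, 0.2, 0, -4, 0, 0, 0.4, 0, -4, 0, 0, 0.4, 0, -4, 0, 0, 0.4, 0, -4, 0, 0]' --force 27

```text
t: 27.7
ee_pos: [503.2, -31.4, 263.9]
ee_rot: [0.281, 3.127, -0.003]
contact_force: [-1.9, -7.8, 18.1]
gripper_width: 0.438
```

>>> drive_tool --plan '[-0.2, 0, 2, 0, 0, -0.5, 0, 4, 0, 0, -0.9, 0, 4, 0, 0, -0.9, 0, 4, 0, 0, -0.9, 0, 4, 0, 0, -0.9, 0, 4, 0, 0]'

```text
t: 28.45
ee_pos: [503.8, -25.7, 262.7]
ee_rot: [-0.278, -3.129, 0.001]
contact_force: [1.1, -1.0, 0.9]
gripper_width: 0.946
```

>>> drive_tool --plan '[-0.5, 0, 0, 0, 0, -0.38, 0, 0, 0, 0, -0.24, 0, -3, 0, 0, -0.1, 0, -5, -1, 0, 0.1, 0, -6, -1, 0, 0.4, 0, -6, -1, 0, 0.4, 0, -6, -1, 0, 0.4, 0, -6, -1, 0]' --force 27

```text
t: 29.45
ee_pos: [502.9, -33.2, 264.6]
ee_rot: [0.28, 3.128, -0.003]
contact_force: [-0.9, -6.0, 14.8]
gripper_width: 0.417
```

>>> drive_tool --plan '[0.4, 0, 0, 0, 0, 0.4, 0, 0, 0, 0, 0.4, 0, 0, 0, 0]'

```text
t: 29.82
ee_pos: [502.8, -33.4, 264.7]
ee_rot: [0.281, 3.128, -0.003]
contact_force: [-0.6, -6.1, 15.0]
gripper_width: 0.418
```

>>> drive_tool --plan '[0, 0, 2, 0, 0, -0.2, 0, 4, 0, 0, -0.5, 0, 6, 1, 0, -0.9, 0, 6, 1, 0, -0.9, 0, 6, 1, 0, -0.9, 0, 6, 1, 0, -0.9, 0, 6, 1, 0]'

```text
t: 30.7
ee_pos: [503.8, -25.7, 262.8]
ee_rot: [-0.278, -3.129, 0.0]
contact_force: [-0.7, -1.1, -0.1]
gripper_width: 0.947
```

>>> drive_tool --plan '[-1, 0, 0, -30, 0, -1, 0, 0, -75, 0, -1, 0, 0, -105, 0, -1, 0, 0, -105, 0, -1, 0, 0, -105, 0]'

```text
t: 31.32
ee_pos: [503.6, -25.5, 367.3]
ee_rot: [-0.277, -3.129, 0.0]
contact_force: [-1.0, -0.1, -0.8]
gripper_width: 0.998
```

```bash
python3 -c "
from h import *
from rig import arm
go(504,-25.5,262,np.pi/2-.177)
c=arm.capture('side');w=arm.capture('wrist');t=arm.capture('top')
pickle.dump((c,w,t),open('pics/e8.pkl','wb'))
f=lambda a,s:cv2.resize(a[...,::-1],s,interpolation=cv2.INTER_CUBIC)
A=f(c['frame'][140:265,260:380],(384,400));B=f(t['frame'][180:255,285:361],(200,200))
W=f(w['frame'],(416,260))
im=np.zeros((600,800,3),np.uint8);im[:400,:384]=A;im[400:,:200]=B
im[:260,384:]=W
im[260:600,384:]=f(w['frame'][20:240,180:449],(416,340))
cv2.imwrite('pics/e8.png',im)"
```

```text
t 31.32 pos [503.6 -25.5 367.3] ytool 1.394 tilt [-0.0004 -0.0001] shift [-5.000e-01  1.000e-01  1.053e+02] turn 0.0 q7 1.34 w 92.9 F [-1.  -0.1 -0.8]
```

View pics/e8.png

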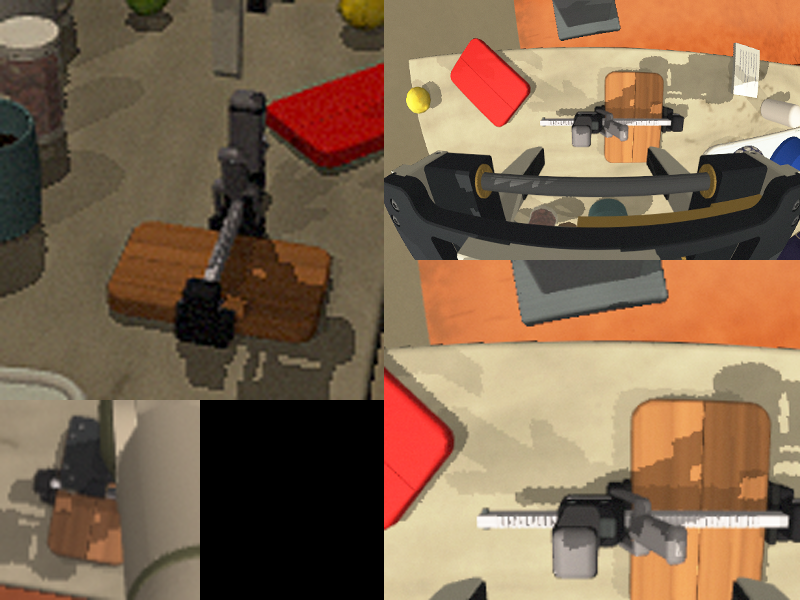

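The last view shows the seam shut, with both jaws on the board edges, the clamp upright and the trigger sprung out (its tip right of the handle at frame (375,204)). The later squeezes went deeper than the first firm stop, so I'll check the jaw position and centring before one more tightness test.

```bash
python3 -c "
from h import *
c,w,t=pickle.load(open('pics/e8.pkl','rb'))
U=lambda x,y:(180+(x-384)*269/416-.3,20+(y-260)*220/340-.3)
a=.177;y=np.array([np.sin(a),np.cos(a)]);x=np.array([np.cos(a),-np.sin(a)])
b=np.array([504,-25.5])
for n,q,z in(('h',(555,529),126),('h',(597,529),126),('h',(555,577),126),('h',(597,577),126),('trig tip',(672,548),108),('bar rear',(478,520),46),('bar fixed',(788,520),46),('board L',(632,420),18),('board R',(770,420),18),('bL',(632,590),18),('seam',(704,430),18)):
    p=wray(w,*U(*q),z)[:2];print(n,p.round(1),'along',round((p-b)@y,1),'across',round((p-b)@x,1))
"
```

```text
h [484.4 -49.4] along -27.0 across -15.1
h [487.9 -29.7] along -7.0 across -15.1
h [508.1 -54.4] along -27.8 across 9.1
h [511.6 -34.1] along -7.1 across 9.0
trig tip [508.9   5.7] along 31.6 across -0.6
bar rear [ 486.2 -111.5] along -87.8 across -2.4
bar fixed [522.5  92.6] along 119.5 across -2.6
board L [4.416e+02 3.000e-01] along 14.4 across -66.0
board R [455.9  97.4] along 112.5 across -69.0
bL [562.3 -20.2] along 15.5 across 56.5
seam [456.3  48.4] along 64.3 across -60.0
```

Jaw travel reads about 50–52 mm, so the pads are on the closed board. The hand is about 4 mm off centre towards the handle, so I'll correct that and test at a low 18 N first.

>>> drive_tool --plan '[-1, 0, 4, 40, 0, -1, 0, 4, 80, 0, -1, 0, 4, 105, 0, -1, 0, 4, 105, 0, -1, 0, 4, 105, 0]' --force 18

```text
t: 32.1
ee_pos: [504.7, -21.5, 263.0]
ee_rot: [-0.277, -3.129, 0.0]
contact_force: [-0.0, -0.3, -0.2]
gripper_width: 0.997
```

>>> drive_tool --plan '[-0.6, 0, 0, 0, 0, -0.42, 0, 0, 0, 0, -0.38, 0, 0, 0, 0, -0.3, 0, -2, 0, 0, -0.2, 0, -4, 0, 0, -0.2, 0, -4, 0, 0, -0.2, 0, -4, 0, 0, -0.2, 0, -4, 0, 0]' --force 18

```text
t: 33.1
ee_pos: [504.3, -25.0, 263.5]
ee_rot: [0.276, 3.128, 0.001]
contact_force: [-0.4, 1.9, 7.4]
gripper_width: 0.623
```

>>> drive_tool --plan '[0.0, 0, 0, 0, 0, 0.2, 0, 0, 0, 0, 0.2, 0, 0, 0, 0, 0.2, 0, 0, 0, 0]' --force 18

```text
t: 33.6
ee_pos: [504.3, -25.0, 263.5]
ee_rot: [0.276, 3.128, 0.001]
contact_force: [-0.3, 2.6, 8.3]
gripper_width: 0.623
```

>>> drive_tool --plan '[0.2, 0, 0, 0, 0, 0.2, 0, 0, 0, 0, 0.2, 0, 0, 0, 0]' --force 22

```text
t: 33.98
ee_pos: [504.2, -25.4, 263.5]
ee_rot: [0.277, 3.128, 0.0]
contact_force: [-0.2, 1.0, 8.3]
gripper_width: 0.609
```

>>> drive_tool --plan '[0.2, 0, 0, 0, 0, 0.2, 0, -1, 0, 0, 0.2, 0, -1, 0, 0]' --force 26

```text
t: 34.35
ee_pos: [504.0, -26.6, 263.5]
ee_rot: [0.278, 3.128, 0.0]
contact_force: [0.3, -0.6, 7.8]
gripper_width: 0.57
```

The stop holds firm and springy: 58 mm at 18 N, 56.6 at 22 N and 53 at 26 N, all well short of home, so it's tight. I'll release, withdraw and check.

>>> drive_tool --plan '[-0.25, 0, 2, 0, 0, -0.5, 0, 5, 0, 0, -0.9, 0, 5, 0, 0, -1, 0, 5, 0, 0, -1, 0, 5, 0, 0, -1, 0, 5, 0, 0]'

```text
t: 35.1
ee_pos: [504.5, -21.6, 262.7]
ee_rot: [-0.278, -3.129, 0.0]
contact_force: [0.9, -0.6, 0.2]
gripper_width: 0.998
```

>>> drive_tool --plan '[-1, 0, 0, -30, 0, -1, 0, 0, -75, 0, -1, 0, 0, -105, 0, -1, 0, 0, -115, 0, -1, 0, 0, -115, 0, -1, 0, 0, -115, 0]'

```text
t: 35.85
ee_pos: [504.3, -21.4, 376.6]
ee_rot: [-0.277, -3.128, 0.0]
contact_force: [-0.0, 0.8, -0.5]
gripper_width: 1.001
```

```bash
python3 -c "
from h import *
from rig import arm
go(504,-25.5,262,np.pi/2-.177)
c0,w0,_=pickle.load(open('pics/e8.pkl','rb'))
c=arm.capture('side')
m=lambda f:(f[140:265,260:380].max(2)<55)
print('side change of dark mask px',(m(c['frame'])^m(c0['frame'])).sum(), m(c0['frame']).sum())
d=np.abs(c['frame'].astype(int)-pickle.load(open('pics/side0.pkl','rb'))['frame']).max(2)
print('mug/jar/bottle regions',[ (d[a:b,e:f]>40).mean().round(3) for a,b,e,f in((172,215,240,273),(146,185,257,280),(288,358,288,316))])
"
```

```text
t 35.85 pos [504.3 -21.4 376.6] ytool 1.394 tilt [-0.0019 -0.0001] shift [ -0.6  -4.  114.6] turn 0.0 q7 1.33 w 93.1 F [-0.   0.8 -0.5]
side change of dark mask px 388 1855
mug/jar/bottle regions [np.float64(0.0), np.float64(0.0), np.float64(0.0)]
```

```bash
python3 -c "
from rig import arm
print(arm.finish_job())"
```

```text
the job is handed in; nothing more can be done
None
```

I handed the job in at about 36 s. The clamp is standing across the middle of the board, the seam looks shut, and the trigger went firm. No verdict was reported.

**What I did:** I carried the clamp by its handle, set it down square across the board and let go, then gave it six full strokes with the trigger let out after each. Moderate squeezes of 26–27 N followed to tighten it. I then released it and withdrew the hand.

**Last checks:**
- **Tightness:** in the last test the trigger stopped well short of home (37 mm): 58 mm at 18 N, 57 mm at 22 N and 53 mm at 26 N.
- **Seam and jaws:** the last picture I viewed, taken before that tightness test, showed the seam shut, both jaws on the board edges, the clamp upright and the trigger sprung out. Jaw travel measured about 50–52 mm, against 50 mm for the closed board.
- **Bystanders:** the image regions of the mug, salt jar and glue bottle in the side view had not changed since the start.

**What disagreed:**
- **Deeper squeezes:** two of the tightening squeezes at 27 N went to about 39–41 mm, deeper than the firm stops before and after. The hand was then about 4 mm off centre, which may explain it. The final, centred test was firm.
- **Final image check:** after withdrawing, the dark pixels around the clamp in the side view differed by 388 of 1855. I put this down to the hand and its shadow having moved, but had no picture views left to confirm it.
- **Pad force:** I could not measure this directly.

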